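# Stand the toppled test weight on the scale with the lifting rod

## Robot

A 7-joint arm with a two-finger parallel gripper is mounted at the origin on the work surface. World frame = base frame: x ahead of the robot, y to its left, z up, the work surface at z = 0. Lengths are in m, angles in rad, forces in N, time in s.
With the tool pointing down it reaches from about 0.4 to 0.85 m from the base axis. Payload 4.5 kg.
Tool frame: the origin (TCP) lies midway between the tips of the shut fingers; the grasp point (between the pads) lies 19 mm behind it; z points along the fingers, y is the line along which they close (so a half turn about z gives the same grasp; the last joint's range is limited). The gripper opens to 88 mm and grips with 3 to 60 N. Pads are 18 mm wide; open, the fingers measure 123 mm over their backs; the gripper's body (75 mm by 187 mm) begins 45 mm behind the grasp point.
Start: joints at [1.353, 0.689, -0.195, 1.565, 0.157, 0.902, -0.215], TCP at [0.156, -0.605, 0.239] pointing down, gripper open.
Joint ranges: [-3.01, 3.01], [-0.46, 2.08], [-1.47, 1.51], [0.13, 2.56], [-1, 4.14], [0.04, 2.09], [-2.66, 2.66]. Speed limits (rad/s): [2.57, 2.57, 3.14, 3.14, 3.14, 3.14, 3.14].

## Interface

Orientations are given as a unit quaternion [x, y, z, w].
In Python, from plant import sensors, eyes, finish_job gives the robot as it stands.
- The arm moves only by the tool send_rows, never from a script. Its argument "rows" is text: rows parted by semicolons, each of 4 numbers parted by spaces: the shift along the tool's x, y, z normalised to -1 to 1, where 1 is 30 cm, then the turn about the tool's z normalised to -1 to 1, where 1 is 2 pi rad. A call has 1 to 10 rows; each row is the pose to reach, as a shift and turn from the pose commanded when the call began, along the tool's axes at that moment, turning the shorter way round; what a row does not reach only later rows make up. A row lasts 1/12 s, in which the tool goes at most 41.7 mm and 7.16 degrees, less where a joint would pass 70% of its speed; a pose out of reach is approached as far as the arm can. A call with a number of a shift or a turn outside -1 to 1 is refused whole. A call with a gripper value outside its range is refused whole. "jaw" is the closure, from -1 (fully open) to 1 (shut), set as the call begins (left out, the last holds). The fingers move at their own pace and stop on an object; "force" is the grip in N (left out, the last holds). Time passes only in rows, so rows that repeat a pose let the fingers close. It gives the time, the measured TCP pose, the force, the opening and the grip force at its end, in the units of the state.
- sensors.get_state(): the state, without advancing time (a new reading comes with each control period).
- eyes.snapshot(name): name is "scene" or "side" or "wrist"; returns (picture, depth): 420x560x3 uint8, red, green, blue; 420x560 float32, m along the optical axis (not along the pixel's ray), 0 where there is no reading.
- eyes.calibration(name): a dict with "fov_y" (degrees; the focal length in pixels is half the picture's height over the tangent of half this angle, whatever the lens; pixels are square), "cx", "cy" (the principal point, pixels), "dist_coeffs" ([k1, k2, p1, p2, k3] as OpenCV has them; the pictures are not rectified), "world_from_camera" (4x4, takes a point from camera to world coordinates). Camera axes: x right, y down, z forward; pixel columns grow to the right and rows downward; lengths in m; the calibration is good to about 2 mm. A picture is of the moment at which its call begins: read the wrist's pose just before it. calibration takes no time and is no camera call; for the wrist camera it gives the pose at the moment of the call.
- finish_job(): hands the job in; it is judged then, once.
The state is a dict: "clock": time; "q": joint angles; "qd": joint speeds; "joint_torque": joint torques, N m; "tool_pos": TCP position; "eef_rot": TCP orientation; "contact_force": force on the tool from outside, world axes, zero at the start; "moment": the same for the moment, N m; "opening": opening from 0.0 (shut) to 1.0 (fully open); "finger_force": force on a finger pad.
Only numpy, scipy, OpenCV 4.12 (cv2) and the standard library are available. Lean on these libraries where they do the work, as an engineer would, in place of code of your own. Each camera call takes 0.05 s, during which the arm holds its last target. There are 200 camera calls.

## Task

A block-shaped test weight with an eye on top has toppled over in the metal tray. Test weights must not be touched with the gripper: take the lifting rod from its wooden rest, pass its tip through the weight's eye, lift the weight so that it hangs from the rod, and set it down gently, standing upright in the middle of the scale's round pan. Then draw the rod out of the eye and lay it back in the two slots of its rest, leaving everything else where it is.

Things in the scene. Friction and masses are not known exactly. Their poses are not given: they have to be found in the camera images.
- weight: toppled test weight: steel block 36 x 36 x 36 mm, about 0.25 kg, a steel eye on its top. Origin: centre of its foot; z from the foot through the eye, x the axis of the eye's hole. At the start it lies on a side on the tray's floor: z level, eye towards the robot's left (+y), x level and within 0.5 rad of world x, free to slide. Only the tray's lip stands between eye and robot
- eye (a point): centre of the eye's round hole, 48 mm from the weight's foot along its z. Hole 12 mm in diameter, ring 25 mm across outside and 6 mm thick along the weight's x. When the weight lies in the tray, it is 18 mm above the tray's floor
- tray: fixed open dark steel tray 150 x 150 mm, origin under its centre; walls and floor 3 mm thick, lip 20 mm above the table all round. A level rod at the height of the lying eye would hit the lip: come in over the lip with the tip pointing down by about 0.25 to 0.35 rad
- scale: fixed table scale, white housing 190 x 150 mm and 50 mm high, with a round steel pan of 124 mm diameter on top. Origin on the table straight under the pan's centre; the housing reaches from -115 mm to +75 mm in its x; the display is at its -x side (towards the robot)
- pan (a point): centre of the pan's flat upper face, 62 mm above the table. The pan does not give way
- rod: lifting rod, 0.1 kg: aluminium handle 100 x 16 x 16 mm, and a straight steel rod, 7 mm diameter with round end, reaching 85 mm out of the handle's +x end. Origin: the handle's centre; x towards the tip. At the start it lies level in its rest, x as the rest's x, tip away from the robot, origin 38 mm above the table
- rod_tip (a point): the outermost point of the rod's round end, 135 mm from the handle's centre along the rod's x
- rest: fixed wooden rest, foot plate 110 x 56 x 6 mm, origin under its centre, x along the slots. Two supports, 12 mm thick, at x = -40 and +40 mm carry the handle on flat seats 30 mm above the table, between cheeks 48 mm high that leave 20 mm at the seat and 33 mm at the top. 68 mm are free between the supports for the fingers, to take the handle's middle from above
- knob_s: bystander: small round steel knob weight, 22 mm diameter, 36 mm high, standing in the tray beside the toppled weight, at its far side and away from its eye; origin under its foot
- knob_m: bystander: round steel knob weight, 32 mm diameter, 55 mm high, on the table beyond the rest; origin under its foot
- knob_l: bystander: round steel knob weight, 44 mm diameter, 70 mm high, on the table beyond the rest; origin under its foot
- meter: bystander: black multimeter lying flat, 150 x 80 x 34 mm, at the right; origin under its centre
- driver: bystander: screwdriver 180 mm long lying at the left
- brush: bystander: dusting brush 170 mm long lying at the far side
- jar: bystander: glass jar 60 mm diameter, 75 mm high, at the far left; origin under its foot
Not all that is in view belongs to the job. What is shaped like the rod but turquoise is not meant. Leave any green look-alike of the rest alone.

How it is judged:
On the way:
1. the weight hangs clear of the tray from the rod, which passes through its eye (height (world z) of weight above 0.035 m and angle between weight's own z axis and vertical below 0.5 rad and y of eye in the frame of rod between -0.008 and 0.008 m and z of eye in the frame of rod between -0.008 and 0.008 m and x of eye in the frame of rod between 0.05 and 0.132 m), for 0.2 s.
At the end, for the whole second after the job is handed in: The weight stands upright (within 0.1 rad) on the pan, its foot's centre within 30 mm of the pan's centre and within 4 mm of the pan's height; the rod lies level in its rest (handle's centre within 25 mm of the rest's centre, 33 to 43 mm high, along the slots within 0.15 rad); both are at rest (angle between weight's own z axis and vertical below 0.1 rad and horizontal distance between weight and pan below 0.03 m and z of weight in the frame of pan between -0.004 and 0.004 m and linear speed of each of weight, rod below 0.02 m/s and horizontal distance between rod and rest below 0.025 m and z of rod in the frame of rest between 0.033 and 0.043 m and angle between rod's own x axis and vertical between 1.5 and 1.64 rad and angle between the x axis of rod and the x axis of rest, either way round below 0.15 rad); the robot touches nothing.
It fails at once if the gripper or arm touches the test weight (contact force between any of the fingers, the arm and weight above 0.5 N).
It fails at once if the weight is dropped or pressed onto the scale (more than 25 N) (contact force between weight and scale above 25 N).
It fails at once if a bystander is moved by more than 30 mm (distance of any of knob_s, knob_m, knob_l, meter, driver, brush, jar from where it was at the start of the episode above 0.03 m).
It also fails if it takes over 64 s, if anything falls off the work surface, if the arm or the gripper's body presses on something with over 40 N, if the wrist force passes 120 N, or if a joint passes its speed limit or range.

## Working session

There is one attempt and no reset: what is moved stays moved. The work goes in short steps, Python scripts to look and compute and a tool call to move; the robot and the scene stay as the last step left them, time stands still between calls to the robot, and variables do not carry over. Pictures are saved under pics/ and viewed, at most 10 in all, crops included, and the job is handed in when it is done.

Besides the shell and the picture viewer there is one more tool, called after "Call:" as name(argument=value, ...), one argument or row to a line, values as JSON. send_rows: Moves the arm, as the interface text tells. Scaled input: -1 to 1 covers 30 cm each way for a shift and 2 pi rad each way for a turn. Its arguments: {"type":"object","properties":{"rows":{"type":"string"},"jaw":{"type":"number"},"force":{"type":"number"}},"required":["rows"]}

```bash
mkdir -p pics; ls; cat > h.py <<'E'
import numpy as np, cv2
from plant import sensors, eyes, finish_job
from scipy.spatial.transform import Rotation as R
def K(c,h=420):
    f=h/2/np.tan(np.radians(c['fov_y'])/2); return np.array([[f,0,c['cx']],[0,f,c['cy']],[0,0,1.]])
def snap(n,save=None):
    c=eyes.calibration(n); p,d=eyes.snapshot(n)
    if save: cv2.imwrite('pics/'+save,p[:,:,::-1]); 
    return p,d,c
def rays(c,uv):
    uv=np.asarray(uv,float).reshape(-1,1,2)
    n=cv2.undistortPoints(uv,K(c),np.array(c['dist_coeffs'],float)).reshape(-1,2)
    T=np.array(c['world_from_camera']); return T[:3,3],np.c_[n,np.ones(len(n))]@T[:3,:3].T
def onplane(c,uv,z):
    o,d=rays(c,uv); return o+d*((z-o[2])/d[:,2])[:,None]
def pts(c,dep):
    h,w=dep.shape; g=np.stack(np.meshgrid(np.arange(w),np.arange(h)),-1).reshape(-1,2)
    o,d=rays(c,g); return (o+d*dep.reshape(-1,1)).reshape(h,w,3)
def proj(c,P):
    T=np.linalg.inv(np.array(c['world_from_camera'])); rv=cv2.Rodrigues(T[:3,:3])[0]
    return cv2.projectPoints(np.asarray(P,float).reshape(-1,3),rv,T[:3,3],K(c),np.array(c['dist_coeffs'],float))[0].reshape(-1,2)
E
python3 - <<'E'
from h import *
s=sensors.get_state();print(s)
for n in ['scene','side']:
    p,d,c=snap(n,n+'0.png'); np.savez(n+'0.npz',p=p,d=d); print(n,c)
E
```

```text
pics
{'clock': 0.0, 'q': array([ 1.35277887,  0.68996153, -0.1945198 ,  1.56630669,  0.15730634,
        0.90250006, -0.21511665]), 'qd': array([-0.00034763,  0.00066454,  0.00034173,  0.00055568,  0.00054567,
       -0.00014595, -0.00157153]), 'joint_torque': array([-3.88485087e-04, -5.27554464e+01, -1.26711644e+00, -1.53429240e+01,
       -5.25842293e-02,  6.51793162e-03,  1.32008986e-04]), 'tool_pos': array([ 0.15552933, -0.60470714,  0.23793414]), 'eef_rot': array([ 9.92079073e-01,  1.25611775e-01, -1.77056363e-04, -8.73845395e-04]), 'contact_force': array([-0.82366374, -0.15392177,  0.24039408]), 'moment': array([ 0.00100248, -0.00650639, -0.0077147 ]), 'finger_force': 0.0, 'opening': 0.9995761389604982}
scene {'fov_y': 55.25059418849749, 'cx': 282.65798623481504, 'cy': 213.63955270327781, 'dist_coeffs': array([0.02185681, 0.        , 0.        , 0.        , 0.        ]), 'world_from_camera': array([[-0.31055657,  0.73689653, -0.60044827,  1.07703483],
       [ 0.95049257,  0.2479703 , -0.18728217,  0.13769848],
       [ 0.01088576, -0.62888333, -0.77742348,  0.74318632],
       [ 0.        ,  0.        ,  0.        ,  1.        ]])}
side {'fov_y': 50.28925508188759, 'cx': 277.0661429026509, 'cy': 210.58807153900378, 'dist_coeffs': array([-0.03096113,  0.        ,  0.        ,  0.        ,  0.        ]), 'world_from_camera': array([[-0.87740047, -0.32555243,  0.35239754,  0.20964866],
       [-0.47970757,  0.58459576, -0.65431525,  0.60696014],
       [ 0.00700381, -0.74314428, -0.66909456,  0.73610735],
       [ 0.        ,  0.        ,  0.        ,  1.        ]])}
```

View pics/scene0.png

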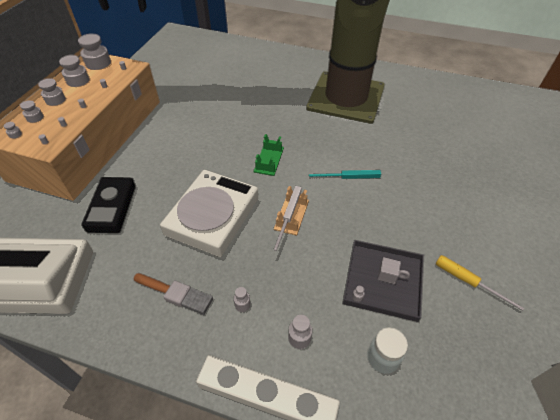

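View pics/side0.png

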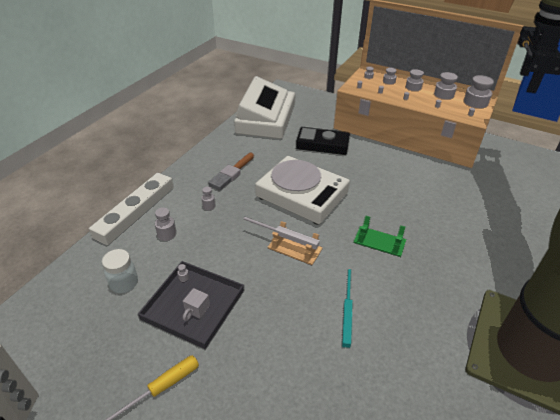

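Scene view: the wooden rest with the grey rod is at (290,212), tip at (278,250). The turquoise look-alike is at (348,175) and the green rest look-alike at (268,155), and neither is meant. The weight is at (391,270) with its eye at (404,274), knob_s is at (359,292) and the pan at (205,208). Next I measure positions and make an enlarged crop to confirm.

```bash
cat > m.py <<'E'
from h import *
out={}
for n in ['scene','side']:
    z=np.load(n+'0.npz');p,d=z['p'],z['d'];c=eyes.calibration(n);P=pts(c,d)
    hsv=cv2.cvtColor(p,cv2.COLOR_RGB2HSV); H,S,V=[hsv[:,:,i].astype(int) for i in range(3)]
    ok=(d>0)
    # wood rest
    roi=np.hypot(P[...,0]-0.5,P[...,1])<0.45
    def stat(m,name):
        q=P[m]; r=cv2.minAreaRect((q[:,:2]*1000).astype(np.float32)); print(n,name,m.sum(),'med',np.median(q,0).round(4),'rect',np.round(r[0],1),np.round(r[1],1),round(r[2],1),'zpct',np.percentile(q[:,2],[2,50,98]).round(4)); return r
    uv={'scene':dict(rest=(290,212),pan=(205,208),tray=(385,280),wt=(391,270)),'side':dict(rest=(297,243),pan=(296,176),tray=(192,303),wt=(195,303))}[n]
    for k,v in uv.items(): print(n,k,P[v[1],v[0]].round(4))
    x0,y0=uv['rest']; w=np.zeros(ok.shape,bool); w[y0-45:y0+45,x0-35:x0+60]=1
    wood=w&ok&(H>5)&(H<25)&(S>90); stat(wood,'wood')
    w2=np.zeros(ok.shape,bool); w2[y0-45:y0+45,x0-55:x0+35]=1
    handle=w2&ok&(S<60)&(P[...,2]>0.040)&(P[...,2]<.056); stat(handle,'handle')
    x0,y0=uv['pan']; w=np.zeros(ok.shape,bool); w[y0-40:y0+40,x0-50:x0+50]=1
    pan=w&ok&(abs(P[...,2]-.062)<.003)&(V<200); q=P[pan]; (cx,cy),r=cv2.minEnclosingCircle((q[:,:2]*1000).astype(np.float32)); print(n,'pan',cx,cy,r,np.median(q[:,2]))
    hou=w&ok&(abs(P[...,2]-.050)<.003);stat(hou,'housing')
    x0,y0=uv['tray']; w=np.zeros(ok.shape,bool); w[max(0,y0-60):y0+60,x0-70:x0+70]=1
    stat(w&ok&(V<75)&(P[...,2]>.015)&(P[...,2]<.022),'lip')
    stat(w&ok&(V<75),'trayall')
    x0,y0=uv['wt']; w=np.zeros(ok.shape,bool); w[y0-22:y0+25,x0-25:x0+25]=1
    top=w&ok&(V>90)&(P[...,2]>.034); stat(top,'blocktop')
    s=cv2.resize(p[y0-40:y0+45,x0-55:x0+45],None,fx=4,fy=4,interpolation=cv2.INTER_CUBIC)
    x0,y0=uv['rest'];s2=cv2.resize(p[y0-45:y0+50,x0-55:x0+45],None,fx=4,fy=4,interpolation=cv2.INTER_CUBIC)
    cv2.imwrite(f'pics/crop_{n}.png',np.hstack([s[:340],s2[:340]])[:,:,::-1])
E
python3 m.py; python3 - <<'E'
import cv2,numpy as np
a=cv2.imread('pics/crop_scene.png');b=cv2.imread('pics/crop_side.png')
cv2.imwrite('pics/crops.png',cv2.resize(np.vstack([a,b]),(706,600)))
E
```

```text
scene rest [ 0.5305 -0.0156  0.0481]
scene pan [ 0.5903 -0.1933  0.0621]
scene tray [0.6119 0.2174 0.0108]
scene wt [0.6043 0.222  0.0411]
scene wood 725 med [ 0.5049 -0.0107  0.0104] rect [510.3 -19.6] [126.5  55.2] 1.9 zpct [0.0044 0.0104 0.0497]
scene handle 926 med [ 0.5215 -0.1185  0.0496] rect [542.5 -88.2] [182.4 155.5] 2.2 zpct [0.0407 0.0496 0.0546]
scene pan 588.2333374023438 -194.4464111328125 62.36041259765625 0.06328168763120873
scene housing 1954 med [ 0.5838 -0.1699  0.0512] rect [ 569.5 -191.9] [150.5 189.9] 84.4 zpct [0.0478 0.0512 0.0529]
scene lip 418 med [0.6546 0.2189 0.0193] rect [609.2 214.2] [151.3 148.5] 3.1 zpct [0.0152 0.0193 0.0219]
scene trayall 4120 med [0.6169 0.2162 0.0048] rect [609.3 214.4] [151.3 149.4] 3.2 zpct [0.0017 0.0048 0.022 ]
scene blocktop 293 med [0.5963 0.2196 0.0401] rect [594.1 228. ] [37.9 53.1] 2.2 zpct [0.035  0.0401 0.0428]
side rest [ 0.5031 -0.0345  0.0042]
side pan [ 0.5855 -0.1877  0.0612]
side tray [0.5932 0.2322 0.0369]
side wt [0.5857 0.232  0.0417]
side wood 838 med [ 0.4986 -0.005   0.0069] rect [502.2 -18.7] [111.4  54.5] 1.7 zpct [0.0017 0.0069 0.0478]
side handle 836 med [ 0.5063 -0.1127  0.0465] rect [549.4 -68.7] [180.4 163.2] 12.4 zpct [0.0404 0.0465 0.0529]
side pan 586.7752685546875 -193.8734130859375 63.24186325073242 0.062056529750327716
side housing 1507 med [ 0.525  -0.1587  0.05  ] rect [ 568.3 -190.9] [152.1 189.9] 85.8 zpct [0.0474 0.05   0.0525]
side lip 594 med [0.5942 0.2381 0.0187] rect [608.9 215.3] [151.8 152.1] 3.7 zpct [0.0152 0.0187 0.0215]
side trayall 4402 med [0.6078 0.2241 0.0035] rect [608.8 215.3] [151.9 152.1] 3.7 zpct [0.0003 0.0035 0.0206]
side blocktop 305 med [0.5941 0.2214 0.0389] rect [594.3 225.6] [36.2 50.2] 2.1 zpct [0.035  0.0389 0.0416]
```

View pics/crops.png

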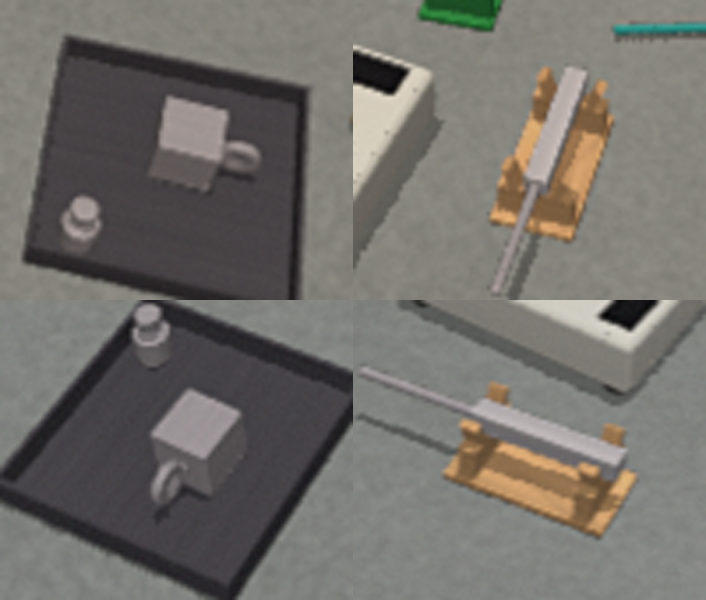

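The crop confirms it: the bare-metal rod lies in the wooden rest, and the eye is on the block's +y side. Next is a helper for the move numbers.

```bash
cat >> h.py <<'E'
def plan(P,yaw=None):
    "shift (normalised, tool axes) and turn to bring TCP to P with tool x at world yaw (deg)"
    s=sensors.get_state(); Rm=R.from_quat(s['eef_rot']).as_matrix()
    d=Rm.T@(np.array(P)-s['tool_pos'])/.3; y0=np.degrees(np.arctan2(Rm[1,0],Rm[0,0]))
    t=0 if yaw is None else -(yaw-y0)/360
    print('clock',round(s['clock'],2),'tcp',s['tool_pos'].round(4),'yaw',round(y0,2),'open',round(s['opening'],3),'| shift',d.round(4),'turn',round(t,4))
E
python3 - <<'E'
from h import *
plan([.503,-.019,.26],1.8)
c=eyes.calibration('wrist');T=np.array(c['world_from_camera']);s=sensors.get_state();Rm=R.from_quat(s['eef_rot']).as_matrix()
print('cam in tool',(Rm.T@(T[:3,3]-s['tool_pos'])).round(3),(Rm.T@T[:3,:3]).round(2),c['fov_y'])
for n in ['scene','side']:
    z=np.load(n+'0.npz');P=pts(eyes.calibration(n),z['d']);m=(z['d']>0)&(P[...,1]>-.7)&(P[...,1]<0.1)&(P[...,0]>.1)&(P[...,0]<.6)&(P[...,2]>.09)
    q=P[m]; print(n,m.sum(),q.min(0) if len(q) else '',q.max(0) if len(q) else '')
E
```

```text
clock 0.1 tcp [ 0.1555 -0.6048  0.238 ] yaw 14.43 open 1.003 | shift [ 1.6084 -1.6024 -0.0709] turn 0.0351
cam in tool [ 0.071 -0.001 -0.145] [[-0.   -0.96 -0.27]
 [ 1.   -0.   -0.  ]
 [ 0.   -0.27  0.96]] 70.17301049966842
scene 9477 [ 0.13008807 -0.69997603  0.09000339] [ 0.59998839 -0.52371904  0.27038196]
side 9325 [ 0.10279771 -0.69999149  0.09001123] [ 0.59990814 -0.50621814  0.44472804]
```

Call:
send_rows(
  rows="0 0 -0.1 0; 0.8 -0.8 -0.15 0.018; 0.8 -0.8 -0.15 0.018; 0.8 -0.8 -0.15 0.018; 0.8 -0.8 -0.15 0.018; 0.8 -0.8 -0.15 0.018; 0.8 -0.8 -0.15 0.018; 0.8 -0.8 -0.15 0.018; 0.8 -0.8 -0.15 0.018; 0.8 -0.8 -0.15 0.018",
  jaw=-1,
  force=20,
)

```text
clock: 0.93
tool_pos: [0.3324, -0.3062, 0.284]
eef_rot: [0.997, 0.075, 0.001, -0.002]
contact_force: [0.4, 0.2, 0.3]
opening: 0.999
finger_force: 0.0
```

```bash
python3 -c "
from h import *
plan([.503,-.019,.26],1.8)"
```

```text
clock 0.93 tcp [ 0.3324 -0.3062  0.284 ] yaw 8.6 open 0.999 | shift [ 0.7051 -0.8611  0.0846] turn 0.0189
```

Call:
send_rows(
  rows="0.7 -0.86 0.08 0.019; 0.7 -0.86 0.08 0.019; 0.7 -0.86 0.08 0.019; 0.7 -0.86 0.08 0.019; 0.7 -0.86 0.08 0.019; 0.7 -0.86 0.08 0.019; 0.7 -0.86 0.08 0.019; 0.7 -0.86 0.08 0.019; 0.7 -0.86 0.08 0.019; 0.7 -0.86 0.08 0.019",
)

```text
clock: 1.77
tool_pos: [0.5016, -0.0254, 0.2592]
eef_rot: [1.0, 0.013, -0.0, -0.001]
contact_force: [-0.0, -1.0, 0.2]
opening: 0.999
finger_force: 0.0
```

```bash
cat > w.py <<'E'
from h import *
import sys
p,d,c=snap('wrist',sys.argv[1]+'.png'); np.savez(sys.argv[1]+'.npz',p=p,d=d,**{k:np.array(v) for k,v in c.items()})
P=pts(c,d); hsv=cv2.cvtColor(p,cv2.COLOR_RGB2HSV)
m=(d>0)&(hsv[...,1]<70)&(abs(P[...,1]+.02)<.04)&(P[...,2]>.038)&(P[...,0]<.57)&(P[...,0]>.43)
q=P[m]; r=cv2.minAreaRect((q[:,:2]*1000).astype(np.float32)); print('handle',m.sum(),r,np.percentile(q[:,2],[5,50,95]))
m=(d>0)&(hsv[...,1]<70)&(abs(P[...,1]+.02)<.04)&(P[...,2]>.028)&(P[...,0]>.57)&(P[...,0]<.66)
q=P[m]; print('rod',m.sum(),q[:,0].max() if len(q) else 0, np.polyfit(q[:,0],q[:,1],1) if len(q)>3 else '', np.median(q[:,2]) if len(q) else 0)
m=(d>0)&(hsv[...,0]>5)&(hsv[...,0]<25)&(hsv[...,1]>90)&(abs(P[...,1]+.02)<.06)&(P[...,2]<.012)
q=P[m]; print('plate',m.sum(),cv2.minAreaRect((q[:,:2]*1000).astype(np.float32)))
plan([.503,-.019,.26],1.8)
E
python3 w.py w1
```

```text
handle 30452 ((510.2138366699219, -14.824577331542969), (76.8038101196289, 115.81495666503906), 71.11439514160156) [0.28019553 0.3578036  0.36439458]
rod 351 0.6331729699443193 [ 0.02110464 -0.02953244] 0.04004664526242985
plate 1624 ((500.896728515625, -19.7069149017334), (112.00196838378906, 55.88398742675781), 1.0165759325027466)
clock 1.82 tcp [ 0.5005 -0.028   0.2592] yaw 1.24 open 1.0 | shift [ 0.0091 -0.0297 -0.0026] turn -0.0016
```

View pics/w1.png

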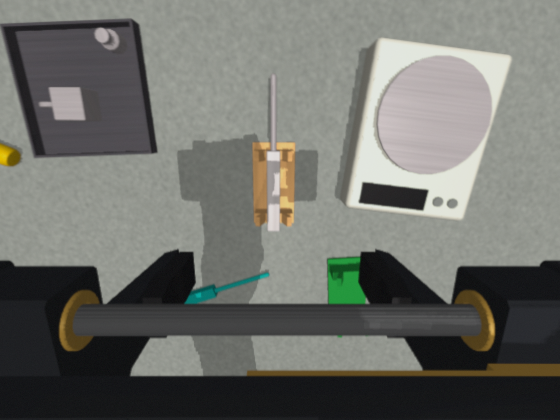

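```bash
sed -i 's/(P\[...,2\]>.038)&/(P[...,2]>.038)\&(P[...,2]<.06)\&/' w.py; cat >> w.py <<'E'
# tray / weight
m=(d>0)&(hsv[...,2]<75)&(P[...,2]<.03)&(P[...,1]>.1)
if m.sum()>50: print('tray',cv2.minAreaRect((P[m][:,:2]*1000).astype(np.float32)))
b=(d>0)&(hsv[...,2]>85)&(P[...,1]>.13)&(P[...,1]<.29)&(P[...,0]>.54)&(P[...,0]<.68)
t=b&(P[...,2]>.034)&(P[...,2]<.045); n,l,st,ce=cv2.connectedComponentsWithStats(t.astype(np.uint8))
for i in range(1,n):
    if st[i,4]>60: q=P[l==i]; print('blk',st[i,4],ce[i].round(0),cv2.minAreaRect((q[:,:2]*1000).astype(np.float32)),np.median(q[:,2]).round(4))
t=b&(P[...,2]>.01)&(P[...,2]<.0335); n,l,st,ce=cv2.connectedComponentsWithStats(t.astype(np.uint8))
for i in range(1,n):
    if st[i,4]>25: q=P[l==i]; print('low',st[i,4],ce[i].round(0),cv2.minAreaRect((q[:,:2]*1000).astype(np.float32)),np.percentile(q[:,2],[5,50,95]).round(4))
E
python3 w.py w2
```

```text
handle 1128 ((508.3009338378906, -25.487422943115234), (37.27632141113281, 119.89151000976562), 83.60082244873047) [0.04052455 0.04538863 0.04678275]
rod 353 0.6335204127172755 [ 0.01512644 -0.02586322] 0.040089637810030554
plate 1650 ((502.3209228515625, -19.34662437438965), (108.55030059814453, 55.94805145263672), 1.1143476963043213)
clock 1.87 tcp [ 0.4999 -0.0295  0.2593] yaw 1.07 open 1.0 | shift [ 0.0109 -0.0348 -0.0023] turn -0.002
tray ((509.75811767578125, 218.19387817382812), (218.3375244140625, 379.9907531738281), 77.81534576416016)
blk 192 [98. 34.] ((666.9400024414062, 170.95748901367188), (14.702227592468262, 14.872519493103027), 21.915708541870117) 0.0384
blk 1080 [ 64. 102.] ((595.6063842773438, 220.5187530517578), (35.80785369873047, 36.65571212768555), 1.5328422784805298) 0.0385
low 203 [108.  40.] ((665.963134765625, 169.57830810546875), (18.324604034423828, 20.825462341308594), 63.753013610839844) [0.0203 0.0236 0.026 ]
low 51 [ 20. 116.] ((580.0189819335938, 288.2891845703125), (37.16978454589844, 2.7358474731445312), 1.0933585166931152) [0.0187 0.0196 0.0208]
low 68 [ 42. 103.] ((594.6185302734375, 250.73001098632812), (5.437881946563721, 17.349042892456055), 1.39256751537323) [0.0276 0.0317 0.0331]
```

```bash
python3 -c "
from h import *
plan([.4995,-.0183,.06],1.3);plan([.4995,-.0183,.0185],1.3)"
```

```text
clock 1.87 tcp [ 0.4999 -0.0295  0.2593] yaw 1.07 open 1.0 | shift [ 4.000e-04 -3.800e-02  6.644e-01] turn -0.0006
clock 1.87 tcp [ 0.4999 -0.0295  0.2593] yaw 1.07 open 1.0 | shift [ 6.000e-04 -3.810e-02  8.027e-01] turn -0.0006
```

Call:
send_rows(
  rows="0 -0.038 0.14 -0.0006; 0 -0.038 0.28 -0.0006; 0 -0.038 0.42 -0.0006; 0 -0.038 0.55 -0.0006; 0 -0.038 0.65 -0.0006; 0 -0.038 0.665 -0.0006; 0 -0.038 0.665 -0.0006; 0 -0.038 0.665 -0.0006; 0 -0.038 0.665 -0.0006",
)

```text
clock: 2.62
tool_pos: [0.5017, -0.0179, 0.0622]
eef_rot: [1.0, 0.011, 0.002, 0.0]
contact_force: [-0.3, 0.3, 0.3]
opening: 0.998
finger_force: 0.0
```

```bash
python3 -c "
from h import *
plan([.4995,-.0183,.0185],1.3)"
```

```text
clock 2.62 tcp [ 0.5017 -0.0179  0.0622] yaw 1.24 open 0.998 | shift [-0.008   0.001   0.1458] turn -0.0002
```

Call:
send_rows(
  rows="-0.002 0.001 0.07 0; -0.002 0.001 0.12 0; -0.002 0.001 0.14 0; -0.002 0.001 0.14 0; -0.002 0.001 0.14 0; -0.002 0.001 0.14 0",
)

```text
clock: 3.12
tool_pos: [0.5007, -0.0175, 0.0195]
eef_rot: [1.0, 0.011, 0.001, 0.0]
contact_force: [-0.1, 0.9, -0.0]
opening: 1.003
finger_force: 0.0
```

Call:
send_rows(
  rows="0 0 0 0; 0 0 0 0; 0 0 0 0; 0 0 0 0; 0 0 0 0; 0 0 0 0",
  jaw=1,
  force=40,
)

```text
clock: 3.62
tool_pos: [0.4999, -0.0174, 0.0182]
eef_rot: [1.0, 0.012, 0.0, 0.0]
contact_force: [-0.7, 0.4, 0.4]
opening: 0.57
finger_force: 0.0
```

Call:
send_rows(
  rows="0 0 0 0; 0 0 0 0; 0 0 0 0; 0 0 0 0; 0 0 0 0; 0 0 0 0; 0 0 0 0; 0 0 0 0",
)

```text
clock: 4.28
tool_pos: [0.4998, -0.0176, 0.0182]
eef_rot: [1.0, 0.012, -0.0, 0.0]
contact_force: [-0.6, 0.4, -1.1]
opening: 0.175
finger_force: 40.0
```

Call:
send_rows(
  rows="0 0 -0.1 0; 0 0 -0.2 0; 0 0 -0.3 0; 0 0 -0.3 0; 0 0 -0.3 0",
  force=60,
)

```text
clock: 4.7
tool_pos: [0.5008, -0.0174, 0.1094]
eef_rot: [1.0, 0.011, 0.002, -0.0]
contact_force: [0.1, 0.2, -2.0]
opening: 0.172
finger_force: 60.0
```

```bash
python3 - <<'E'
from h import *
z=np.load('scene0.npz');P=pts(eyes.calibration('scene'),z['d'])
for x in np.arange(.56,.92,.02):
    print('%.2f'%x,' '.join('%3d'%max(0,int(1000*np.max(np.r_[0,P[(abs(P[...,0]-x)<.01)&(abs(P[...,1]-y)<.01)][:,2]]))) for y in np.arange(-.32,.12,.02)))
E
```

```text
0.56   3   5   0  63  65  66  65  66  65  65  53   3   3   5   9  44   9   3   5   4   3   4
0.58   4   4   0  65  66  66  66  66  65  65  53   5   3   3   4  44   4   3   4   3   4   4
0.60   3   2   0  64  66  67  66  66  66  66  54   4   4   4   3  45   5   4   4   4   4   4
0.62   3   3  49  53  65  66  66  65  65  65  53   4   3   4   5  45   4   4   5   4   5   3
0.64   4   4  51  53  65  67  66  65  67  53  51   5   3   4   4  44   4   4   3   2   4   3
0.66   3   3  51  53  54  53  65  53  53  54  54   4   3   4   4   4   4   4   4   4   5   4
0.68   4   4   4   4   5   4   4   4   4  41   3   5   4   4   5   4   4   4   4   5   4   4
0.70   4   5   5   4   4   3   4   5   5   4   4   4   4   4   3   3   4   3   4   4   4   4
0.72   5   4   4   5   5   4   5   5   5   5   5   4   3   3   3   4   4   4   4   4   4   4
0.74   4   4   3   3   3   3   4   4   4   4   5   5   3  57  57   4   4   5   5   4   3   4
0.76   4   4  21  23  23  22  21  24  23  21  20  21   3  57  58  32   4   4   3   4  71  71
0.78   5   5  21  21  23  22  23  23  24  22  22  21   4   5   4   4   4   4   4  73  73  73
0.80   4   5   4   4   5   4  22  23  23  20  21  21   5   5   4   4   5   5   4  42  73  71
0.82   4   3   4   3   3   4   5   4   4   4   4   4   4   4   5   4   5   4   4   4   4   3
0.84   4   3   4   4   3   4   4   4   5   4   4   4   4   3   4   3   4   2   3   5   4   4
0.86   4   3   3   3   3   3   3   3   3   4   3   3   3   3   3   2   4   2   3   3   3   4
0.88   3   3   3   3   3   4   5   4   4   4   4   2   3  38  38  39  39  38  38  39  38  39
0.90   4   5   3   3   4   3   3   4   4   4   3   3   3  37  38  39  39  38  39  40  39  40
```

```bash
python3 -c "
from h import *
plan([.605,-.100,.09],85);print(sensors.get_state()['q'].round(3))"
```

```text
clock 4.7 tcp [ 0.5008 -0.0174  0.1094] yaw 1.31 open 0.172 | shift [0.3408 0.2833 0.0657] turn -0.2325
[-0.005  0.746 -0.085  2.051  0.169  0.348 -1.774]
```

Call:
send_rows(
  rows="0.05 0.05 0 -0.0195; 0.1 0.1 0 -0.039; 0.15 0.14 0 -0.0585; 0.2 0.18 0 -0.078; 0.25 0.22 0 -0.0975; 0.3 0.26 0 -0.117; 0.34 0.283 0 -0.1365; 0.34 0.283 0 -0.156; 0.34 0.283 0 -0.1755; 0.34 0.283 0 -0.195",
)

```text
clock: 5.53
tool_pos: [0.6027, -0.0999, 0.1059]
eef_rot: [0.81, 0.587, -0.001, -0.001]
contact_force: [-0.2, 0.3, -1.3]
opening: 0.164
finger_force: 60.0
```

Call:
send_rows(
  rows="0 0 0 -0.0195; 0 0 0 -0.0375; 0 0 0 -0.0375; 0 0 0 -0.0375; 0 0 0 -0.0375",
)

```text
clock: 5.95
tool_pos: [0.6032, -0.0998, 0.1071]
eef_rot: [0.738, 0.675, -0.0, -0.001]
contact_force: [-0.0, -1.3, -0.9]
opening: 0.172
finger_force: 60.0
```

```bash
python3 -c "
from h import *
plan([.605,-.102,.053],85);print(sensors.get_state()['q'].round(3))"
```

```text
clock 5.95 tcp [ 0.6032 -0.0998  0.1071] yaw 84.87 open 0.172 | shift [-0.0067  0.007   0.1804] turn -0.0004
[ 0.385  0.893 -0.541  1.7    0.641  0.735 -0.571]
```

Call:
send_rows(
  rows="-0.007 0.006 0.06 0; -0.007 0.006 0.12 0; -0.007 0.006 0.16 0; -0.007 0.006 0.17 0; -0.007 0.006 0.17 0; -0.007 0.006 0.17 0",
)

```text
clock: 6.45
tool_pos: [0.6057, -0.1019, 0.0575]
eef_rot: [0.737, 0.676, 0.0, 0.0]
contact_force: [-0.0, 0.5, -1.9]
opening: 0.169
finger_force: 60.0
```

Call:
send_rows(
  rows="0 0 0 0; 0 0 0.005 0; 0 0 0.01 0; 0 0 0.015 0; 0 0 0.02 0; 0 0 0.025 0; 0 0 0.03 0; 0 0 0.035 0; 0 0 0.04 0; 0 0 0.04 0",
  force=6,
)

```text
clock: 7.28
tool_pos: [0.6053, -0.1022, 0.0449]
eef_rot: [0.737, 0.676, -0.0, -0.0]
contact_force: [1.1, -0.2, -0.5]
opening: 0.178
finger_force: 6.0
```

```bash
cat > t.py <<'E'
# rod tilt from the side/scene views: fit a 3D line through steel rod points near the grasp
from h import *
import sys
def cloud():
    Q=[]
    for n in ['scene','side']:
        p,d,c=snap(n,f'{sys.argv[1]}_{n}.png'); P=pts(c,d); s=sensors.get_state()
        Rm=R.from_quat(s['eef_rot']).as_matrix(); L=(P-(s['tool_pos']-.019*Rm[:,2]))@Rm   # grasp frame
        hs=cv2.cvtColor(p,cv2.COLOR_RGB2HSV)
        m=(d>0)&(abs(L[...,1])<.015)&(L[...,0]>.052)&(L[...,0]<.145)&(abs(L[...,2])<.075)&(P[...,2]>.008)&(hs[...,1]<60)
        q=L[m]
        if len(q)<15: print(n,len(q)); continue
        a=np.polyfit(q[:,0],q[:,2],1); r=abs(q[:,2]-np.polyval(a,q[:,0]))<.006; q=q[r]
        a=np.polyfit(q[:,0],q[:,2],1); b=np.polyfit(q[:,0],q[:,1],1)
        print(n,len(q),'tilt(tip down+)',np.arctan(a[0]).round(3),'axis drop at grasp',a[1].round(4),'yaw in tool',b.round(4),'xmax',q[:,0].max().round(4))
    return s
s=cloud(); plan(s['tool_pos'])
E
python3 t.py t1
```

```text
scene 127 tilt(tip down+) 0.173 axis drop at grasp -0.0045 yaw in tool [-0.0029  0.0002] xmax 0.1312
side 101 tilt(tip down+) 0.17 axis drop at grasp -0.0032 yaw in tool [-0.0021 -0.0019] xmax 0.1319
clock 7.38 tcp [ 0.6053 -0.1022  0.0451] yaw 85.03 open 0.18 | shift [0. 0. 0.] turn 0
```

Call:
send_rows(
  rows="0 0 0 0; 0 0 0 0; 0 0 -0.05 0; 0 0 -0.15 0; 0 0 -0.27 0; 0 0 -0.27 0; 0 0 -0.27 0",
  force=60,
)

```text
clock: 7.97
tool_pos: [0.6069, -0.1022, 0.1283]
eef_rot: [0.737, 0.676, 0.002, 0.002]
contact_force: [0.3, 0.2, -2.0]
opening: 0.17
finger_force: 60.0
```

```bash
python3 -c "
from h import *
plan([.438,.2464,.12],1.5)"
```

```text
clock 7.97 tcp [ 0.6069 -0.1022  0.1283] yaw 85.0 open 0.17 | shift [ 1.1086 -0.6623  0.0248] turn 0.232
```

Going half-way first.

Call:
send_rows(
  rows="0.06 -0.04 0 0.0195; 0.15 -0.09 0 0.039; 0.25 -0.15 0 0.0585; 0.35 -0.21 0 0.078; 0.45 -0.27 0 0.0975; 0.55 -0.33 0 0.117; 0.65 -0.39 0 0.1365; 0.75 -0.45 0 0.156; 0.85 -0.51 0 0.1755; 0.95 -0.57 0 0.195",
)

```text
clock: 8.8
tool_pos: [0.4582, 0.1973, 0.1252]
eef_rot: [0.992, 0.126, -0.001, 0.001]
contact_force: [-0.3, 0.7, -0.8]
opening: 0.167
finger_force: 60.0
```

Call:
send_rows(
  rows="0 0 0 0.0195; 0 0 0 0.037; 0 0 0 0.037; 0 0 0 0.037; 0 0 0 0.037",
)

```text
clock: 9.22
tool_pos: [0.4596, 0.1957, 0.1257]
eef_rot: [1.0, 0.014, -0.0, 0.001]
contact_force: [1.1, -0.2, -0.9]
opening: 0.17
finger_force: 60.0
```

```bash
python3 -c "
from h import *
plan([.438,.2464,.08],1.5)"; python3 t.py t2
```

```text
clock 9.22 tcp [0.4596 0.1957 0.1257] yaw 1.61 open 0.17 | shift [-0.0672 -0.171   0.1521] turn 0.0003
scene 137 tilt(tip down+) 0.168 axis drop at grasp -0.0046 yaw in tool [0.0008 0.0012] xmax 0.1332
side 85 tilt(tip down+) 0.181 axis drop at grasp -0.0045 yaw in tool [-0.0147  0.0012] xmax 0.1301
clock 9.32 tcp [0.4599 0.1958 0.1259] yaw 1.53 open 0.169 | shift [0. 0. 0.] turn 0
```

Call:
send_rows(
  rows="-0.03 -0.08 0.06 0; -0.067 -0.171 0.13 0; -0.067 -0.171 0.15 0; -0.067 -0.171 0.15 0; -0.067 -0.171 0.15 0; -0.067 -0.171 0.15 0",
)

```text
clock: 9.82
tool_pos: [0.4392, 0.2459, 0.0816]
eef_rot: [1.0, 0.012, 0.0, 0.0]
contact_force: [0.8, -0.1, -0.5]
opening: 0.171
finger_force: 60.0
```

```bash
cat > e.py <<'E'
from h import *
import sys
for n in ['scene','side','wrist']:
    p,d,c=snap(n,f'{sys.argv[1]}_{n}.png'); P=pts(c,d); hs=cv2.cvtColor(p,cv2.COLOR_RGB2HSV)
    lit=(d>0)&(hs[...,2]>85)&(hs[...,1]<60)
    e=lit&(abs(P[...,0]-.595)<.014)&(P[...,1]>.2415)&(P[...,1]<.27)&(P[...,2]<.036)&(P[...,2]>.008)
    k=lit&(abs(P[...,0]-.595)<.03)&(abs(P[...,1]-.2205)<.03)&(P[...,2]>.035)&(P[...,2]<.045)
    if e.sum()>5: q=P[e]; print(n,'eye',e.sum(),'min',q.min(0).round(4),'max',q.max(0).round(4),'med',np.median(q,0).round(4))
    if k.sum()>5: q=P[k]; print(n,'block',cv2.minAreaRect((q[:,:2]*1000).astype(np.float32)))
    r=lit&(P[...,0]>.49)&(P[...,0]<.585)&(abs(P[...,1]-.25)<.02)&(P[...,2]>.025)
    if r.sum()>5: q=P[r]; print(n,'rod y fit',np.polyfit(q[:,0]-.57,q[:,1],1).round(4),'z fit',np.polyfit(q[:,0]-.57,q[:,2],1).round(4),'xmax',q[:,0].max().round(4))
s=sensors.get_state(); plan(s['tool_pos'],1.5)
E
python3 e.py e1
```

```text
scene eye 64 min [0.5907 0.2421 0.0109] max [0.5978 0.2605 0.0348] med [0.5951 0.2506 0.0276]
scene block ((594.92236328125, 218.611328125), (37.90290451049805, 35.39141082763672), 1.7974945306777954)
scene rod y fit [-0.0416  0.2439] z fit [-0.3671  0.0737] xmax 0.5841
side eye 75 min [0.5899 0.2415 0.0113] max [0.5976 0.2618 0.034 ] med [0.5921 0.2515 0.0258]
side block ((593.9546508789062, 219.628662109375), (37.643165588378906, 37.95987319946289), 1.0241745710372925)
side rod y fit [-0.1137  0.2427] z fit [-1.6337  0.0471] xmax 0.5849
wrist block ((577.8887939453125, 220.58139038085938), (2.813885450363159, 35.7214241027832), 0.6089240908622742)
wrist rod y fit [-0.0377  0.2469] z fit [-0.3341  0.0735] xmax 0.5791
clock 9.97 tcp [0.4393 0.2464 0.0819] yaw 1.4 open 0.17 | shift [0. 0. 0.] turn -0.0003
```

Call:
send_rows(
  rows="-0.004 0 0.04 0; -0.004 0 0.09 0; -0.004 0 0.13 0; -0.004 0 0.16 0; -0.004 0 0.174 0; -0.004 0 0.174 0; -0.004 0 0.174 0; -0.004 0 0.174 0; -0.004 0 0.174 0",
)

```text
clock: 10.72
tool_pos: [0.4375, 0.2474, 0.0296]
eef_rot: [1.0, 0.013, 0.0, -0.0]
contact_force: [-0.2, 0.1, -1.8]
opening: 0.171
finger_force: 60.0
```

```bash
cat > f.py <<'E'
from h import *
import sys
s=sensors.get_state();Rm=R.from_quat(s['eef_rot']).as_matrix();g=s['tool_pos']-.019*Rm[:,2]
ims=[]
for n in ['scene','side','wrist']:
    p,d,c=snap(n); P=pts(c,d); hs=cv2.cvtColor(p,cv2.COLOR_RGB2HSV); L=(P-g)@Rm
    lit=(d>0)&(hs[...,2]>85)&(hs[...,1]<60)
    e=lit&(abs(P[...,0]-.5945)<.009)&(P[...,1]>.2415)&(P[...,1]<.27)&(P[...,2]<.04)&(P[...,2]>.008)
    r=lit&(L[...,0]>.06)&(P[...,0]<.583)&(abs(L[...,1])<.01)&(abs(L[...,2]-.17*L[...,0])<.012)
    for k,m in (('eye',e),('rod',r)):
        if m.sum()<8: print(n,k,m.sum()); continue
        q=P[m]
        if k=='eye': print(n,k,m.sum(),'min',np.percentile(q,1,axis=0).round(4),'max',np.percentile(q,99,axis=0).round(4))
        else:
            fy=np.polyfit(q[:,0]-.5945,q[:,1],1);fz=np.polyfit(q[:,0]-.5945,q[:,2],1);print(n,k,m.sum(),'y@eye',fy[1].round(4),'slope',fy[0].round(3),'ztop@eye',fz[1].round(4),'slope',fz[0].round(3),'xmax',q[:,0].max().round(4))
    u,v=proj(c,[.58,.25,.02])[0]; u,v=int(u),int(v)
    u=min(max(u,60),500);v=min(max(v,50),370)
    ims.append(cv2.resize(p[v-50:v+50,u-44:u+44],None,fx=3,fy=3,interpolation=cv2.INTER_CUBIC))
cv2.imwrite(f'pics/{sys.argv[1]}.png',np.hstack(ims)[:,:,::-1]); plan(s['tool_pos'],1.5)
E
python3 f.py f1
```

```text
scene eye 64 min [0.5909 0.2421 0.0121] max [0.5975 0.2596 0.0358]
scene rod 106 y@eye 0.2502 slope 0.03 ztop@eye 0.027 slope -0.163 xmax 0.5692
side eye 76 min [0.59   0.2419 0.0122] max [0.5974 0.2618 0.0337]
side rod 132 y@eye 0.2524 slope 0.027 ztop@eye 0.0257 slope -0.161 xmax 0.5686
wrist eye 0
wrist rod 2485 y@eye 0.2522 slope 0.025 ztop@eye 0.0252 slope -0.167 xmax 0.5604
clock 10.87 tcp [0.4374 0.2474 0.0294] yaw 1.5 open 0.169 | shift [ 0.0005 -0.0002 -0.0007] turn 0.0
```

View pics/f1.png

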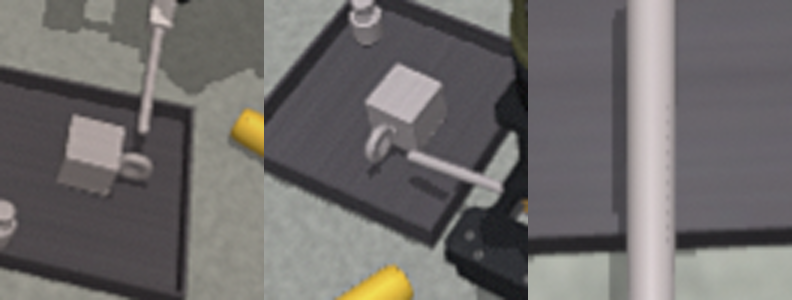

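Call:
send_rows(
  rows="0 0.0035 0 0; 0.015 0.0035 0.0025 0; 0.03 0.0035 0.005 0; 0.045 0.0035 0.0075 0; 0.06 0.0035 0.01 0; 0.075 0.0035 0.0125 0; 0.09 0.0035 0.015 0; 0.1 0.0035 0.0167 0; 0.11 0.0035 0.018 0; 0.11 0.0035 0.018 0",
)

```text
clock: 11.7
tool_pos: [0.471, 0.2471, 0.0235]
eef_rot: [1.0, 0.013, 0.0, -0.0]
contact_force: [-0.7, 0.6, -1.6]
opening: 0.168
finger_force: 60.0
```

```bash
python3 f.py f2
```

```text
scene eye 70 min [0.5864 0.2422 0.0104] max [0.6017 0.2597 0.0359]
scene rod 76 y@eye 0.2485 slope 0.027 ztop@eye 0.0275 slope -0.133 xmax 0.5827
side eye 75 min [0.5876 0.2422 0.0136] max [0.6019 0.262  0.0339]
side rod 84 y@eye 0.2507 slope 0.015 ztop@eye 0.0244 slope -0.178 xmax 0.5828
wrist eye 752 min [0.5858 0.2418 0.0116] max [0.5944 0.2622 0.0281]
wrist rod 2082 y@eye 0.2512 slope 0.03 ztop@eye 0.0254 slope -0.141 xmax 0.583
clock 11.85 tcp [0.4699 0.247  0.0236] yaw 1.51 open 0.168 | shift [0.0037 0.0001 0.0001] turn 0.0
```

View pics/f2.png

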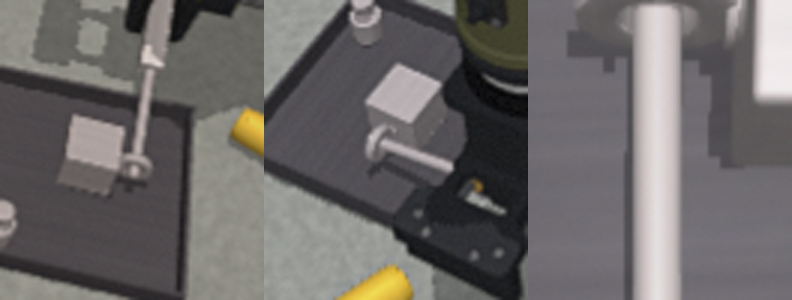

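Call:
send_rows(
  rows="0.012 0 0.002 0; 0.024 0 0.004 0; 0.036 0 0.006 0; 0.048 0 0.008 0; 0.06 0 0.01 0; 0.06 0 0.01 0; 0.06 0 0.01 0; 0.06 0 0.01 0",
)

```text
clock: 12.52
tool_pos: [0.488, 0.2475, 0.0205]
eef_rot: [1.0, 0.013, -0.0, 0.0]
contact_force: [0.1, 0.6, -1.0]
opening: 0.168
finger_force: 60.0
```

```bash
python3 f.py f3
```

```text
scene eye 71 min [0.5861 0.242  0.0152] max [0.6034 0.2597 0.0351]
scene rod 49 y@eye 0.2482 slope 0.012 ztop@eye 0.0271 slope -0.152 xmax 0.5813
side eye 77 min [0.586  0.2428 0.0121] max [0.6024 0.2615 0.0343]
side rod 46 y@eye 0.2516 slope 0.043 ztop@eye 0.0257 slope -0.121 xmax 0.5824
wrist eye 1579 min [0.5859 0.2418 0.0131] max [0.6032 0.2624 0.0335]
wrist rod 1351 y@eye 0.2511 slope 0.025 ztop@eye 0.0248 slope -0.166 xmax 0.5829
clock 12.67 tcp [0.4879 0.2476 0.0206] yaw 1.51 open 0.17 | shift [0.0002 0.0002 0.0002] turn 0.0
```

Call:
send_rows(
  rows="0 0 -0.01 0; 0 0 -0.02 0; 0 0 -0.03 0; 0 0 -0.04 0; 0 0 -0.05 0; 0 0 -0.06 0; 0 0 -0.07 0; 0 0 -0.08 0; 0 0 -0.09 0; 0 0 -0.1 0",
)

```text
clock: 13.5
tool_pos: [0.4881, 0.2476, 0.0509]
eef_rot: [1.0, 0.013, 0.0, 0.0]
contact_force: [-0.2, -1.3, -2.2]
opening: 0.17
finger_force: 60.0
```

```bash
cat > l.py <<'E'
from h import *
import sys
s=sensors.get_state();Rm=R.from_quat(s['eef_rot']).as_matrix();g=s['tool_pos']-.019*Rm[:,2]
ims=[]
for n in ['scene','side']:
    p,d,c=snap(n); P=pts(c,d); hs=cv2.cvtColor(p,cv2.COLOR_RGB2HSV); L=(P-g)@Rm
    lit=(d>0)&(hs[...,2]>85)&(hs[...,1]<60)
    r=lit&(L[...,0]>.056)&(L[...,0]<.09)&(abs(L[...,1])<.008)&(abs(L[...,2])<.05)
    if r.sum()>8:
        q=L[r];a=np.polyfit(q[:,0],q[:,2],1);print(n,'rod n',r.sum(),'slope',a.round(4))
    b=lit&(L[...,0]>.06)&(L[...,0]<.17)&(abs(L[...,1])<.04)&(L[...,2]>-.03)&(L[...,2]<.1)&(P[...,2]>.025)
    q=L[b&(L[...,2]>.035)]
    if len(q)>8: print(n,'below rod: n',len(q),'tool-frame min',np.percentile(q,2,axis=0).round(4),'max',np.percentile(q,98,axis=0).round(4))
    u,v=proj(c,g+Rm@[.09,0,.02])[0]; u=int(min(max(u,75),485));v=int(min(max(v,75),345))
    ims.append(cv2.resize(p[v-75:v+75,u-75:u+75],None,fx=2.6,fy=2.6,interpolation=cv2.INTER_CUBIC))
cv2.imwrite(f'pics/{sys.argv[1]}.png',np.hstack(ims)[:,:,::-1]); plan(s['tool_pos'],1.5); print(s['contact_force'].round(2),s['moment'].round(3))
E
python3 l.py l1
```

```text
scene rod n 52 slope [ 0.1849 -0.0048]
scene below rod: n 62 tool-frame min [0.1086 0.0016 0.0355] max [0.1247 0.039  0.0447]
side rod n 36 slope [ 0.9369 -0.0627]
side below rod: n 43 tool-frame min [ 0.0885 -0.0033  0.0351] max [0.1246 0.0236 0.0417]
clock 13.6 tcp [0.4885 0.2478 0.0511] yaw 1.51 open 0.172 | shift [-0.0011  0.0006  0.0007] turn 0.0
[-0.19 -1.28 -2.17] [-0.082  0.115 -0.063]
```

View pics/l1.png

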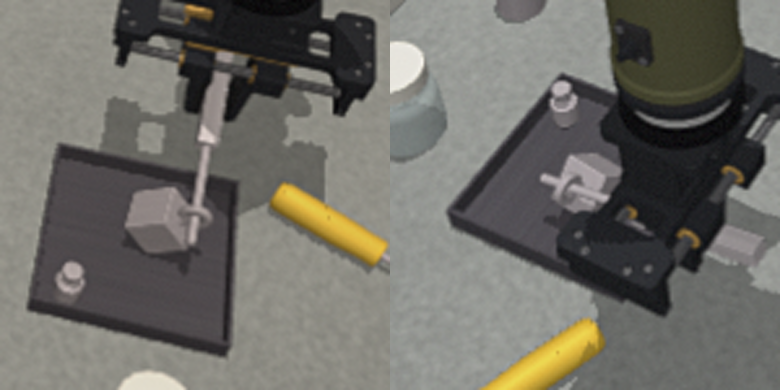

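Call:
send_rows(
  rows="0 0 -0.012 0; 0 0 -0.025 0; 0 0 -0.038 0; 0 0 -0.05 0; 0 0 -0.065 0; 0 0 -0.08 0; 0 0 -0.095 0; 0 0 -0.11 0; 0 0 -0.12 0; 0 0 -0.13 0",
)

```text
clock: 14.43
tool_pos: [0.4882, 0.2477, 0.09]
eef_rot: [1.0, 0.013, 0.0, -0.0]
contact_force: [-0.8, 0.7, -2.8]
opening: 0.168
finger_force: 60.0
```

Call:
send_rows(
  rows="0 0 -0.02 0; 0 0 -0.045 0; 0 0 -0.075 0; 0 0 -0.105 0; 0 0 -0.135 0; 0 0 -0.165 0; 0 0 -0.195 0; 0 0 -0.215 0; 0 0 -0.23 0; 0 0 -0.23 0",
)

```text
clock: 15.27
tool_pos: [0.4887, 0.2479, 0.1597]
eef_rot: [1.0, 0.013, 0.001, -0.0]
contact_force: [0.7, -0.9, -3.6]
opening: 0.176
finger_force: 60.0
```

```bash
python3 l.py l2
```

```text
scene rod n 67 slope [ 0.2602 -0.0086]
scene below rod: n 285 tool-frame min [ 0.1063 -0.0149  0.0351] max [0.1286 0.0236 0.0677]
side below rod: n 79 tool-frame min [ 0.1046 -0.014   0.0354] max [0.1296 0.0199 0.0683]
clock 15.37 tcp [0.4881 0.2474 0.1586] yaw 1.5 open 0.173 | shift [ 0.002  -0.0014 -0.0037] turn -0.0
[ 0.75 -0.91 -3.64] [ 0.008  0.312 -0.016]
```

View pics/l2.png

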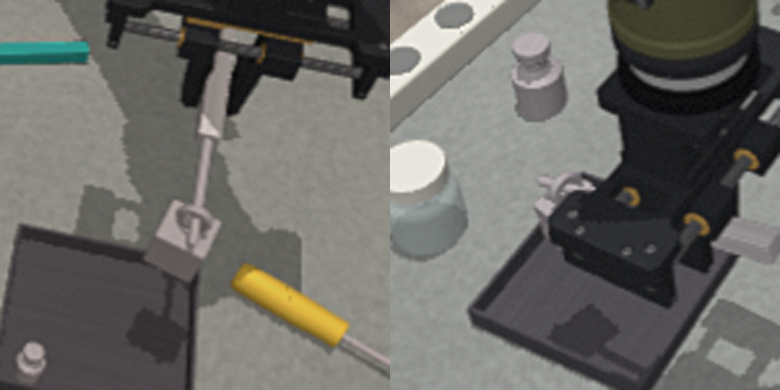

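Call:
send_rows(
  rows="-0.001 0.015 0 0; -0.002 0.04 0 0; -0.004 0.075 0 0; -0.006 0.12 0 0; -0.009 0.17 0 0; -0.012 0.22 0 0; -0.015 0.27 0 0; -0.018 0.32 0 0; -0.02 0.37 0 0; -0.023 0.42 0 0",
)

```text
clock: 16.2
tool_pos: [0.4842, 0.1187, 0.1585]
eef_rot: [1.0, 0.012, -0.0, 0.001]
contact_force: [0.6, 0.5, -2.5]
opening: 0.166
finger_force: 60.0
```

Call:
send_rows(
  rows="-0.003 0.05 0 0; -0.006 0.1 0 0; -0.009 0.15 0 0; -0.012 0.2 0 0; -0.015 0.25 0 0; -0.018 0.3 0 0; -0.02 0.35 0 0; -0.023 0.4 0 0; -0.026 0.45 0 0; -0.028 0.5 0 0",
)

```text
clock: 17.03
tool_pos: [0.4791, -0.0313, 0.1586]
eef_rot: [1.0, 0.012, -0.0, 0.001]
contact_force: [-0.7, -0.2, -3.4]
opening: 0.17
finger_force: 60.0
```

Call:
send_rows(
  rows="-0.003 0.05 0 0; -0.006 0.1 0 0; -0.009 0.15 0 0; -0.012 0.2 0 0; -0.015 0.25 0 0; -0.018 0.295 0 0; -0.02 0.335 0 0; -0.023 0.37 0 0; -0.025 0.4 0 0; -0.026 0.425 0 0",
)

```text
clock: 17.87
tool_pos: [0.4749, -0.158, 0.1586]
eef_rot: [1.0, 0.012, -0.0, 0.0]
contact_force: [-0.1, -0.1, -2.9]
opening: 0.166
finger_force: 60.0
```

Call:
send_rows(
  rows="0 0.018 0 0; 0 0.03 0 0; 0 0.04 0 0; 0 0.045 0 0; 0 0.045 0 0; 0 0.045 0 0; 0 0.045 0 0; 0 0.045 0 0; 0 0.045 0 0; 0 0.045 0 0",
)

```text
clock: 18.7
tool_pos: [0.476, -0.1697, 0.1586]
eef_rot: [1.0, 0.013, 0.0, 0.0]
contact_force: [0.1, 0.2, -4.1]
opening: 0.171
finger_force: 60.0
```

```bash
python3 l.py l3; python3 -c "
from h import *
plan([.4765,-.194,.1586],1.5)"
```

```text
scene rod n 52 slope [ 0.267  -0.0091]
scene below rod: n 238 tool-frame min [ 0.096  -0.0205  0.0352] max [0.1292 0.0208 0.0683]
side rod n 45 slope [ 1.3914 -0.0907]
side below rod: n 307 tool-frame min [ 0.086  -0.0204  0.0352] max [0.1271 0.0131 0.0705]
clock 18.8 tcp [ 0.476  -0.1698  0.1586] yaw 1.51 open 0.171 | shift [ 0.0001 -0.0004 -0.    ] turn 0.0
[ 0.13  0.19 -4.11] [-0.003  0.308 -0.004]
clock 18.8 tcp [ 0.476  -0.1698  0.1586] yaw 1.51 open 0.171 | shift [-0.0005  0.0806  0.0001] turn 0.0
```

View pics/l3.png

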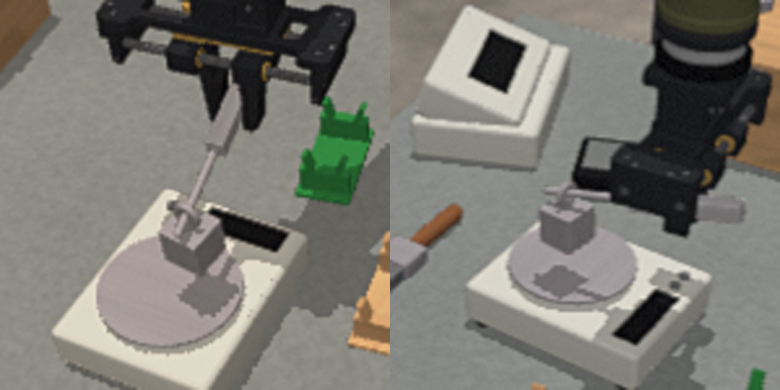

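Call:
send_rows(
  rows="0.002 0.01 0 0; 0.004 0.03 0.01 0; 0.006 0.055 0.02 0; 0.009 0.075 0.035 0; 0.009 0.087 0.055 0; 0.009 0.09 0.075 0; 0.009 0.09 0.095 0; 0.009 0.09 0.11 0; 0.009 0.09 0.117 0; 0.009 0.09 0.117 0",
)

```text
clock: 19.63
tool_pos: [0.4791, -0.1962, 0.1228]
eef_rot: [1.0, 0.014, -0.001, -0.0]
contact_force: [-1.1, -0.6, -3.2]
opening: 0.167
finger_force: 60.0
```

Call:
send_rows(
  rows="0 0 0 0; 0 0 0 0; 0 0 0 0; 0 0 0.002 0; 0 0 0.004 0; 0 0 0.006 0",
)

```text
clock: 20.13
tool_pos: [0.4795, -0.1969, 0.1218]
eef_rot: [1.0, 0.013, 0.0, 0.0]
contact_force: [-0.8, -0.5, -3.4]
opening: 0.167
finger_force: 60.0
```

```bash
cat > k.py <<'E'
# block on/over the pan, world frame
from h import *
import sys
s=sensors.get_state()
for n in ['scene','side']:
    p,d,c=snap(n,f'{sys.argv[1]}_{n}.png'); P=pts(c,d); hs=cv2.cvtColor(p,cv2.COLOR_RGB2HSV)
    m=(d>0)&(hs[...,1]<60)&(np.hypot(P[...,0]-.5875,P[...,1]+.194)<.045)
    for zt in ([.0665,.118],):
        q=P[m&(P[...,2]>zt[0])&(P[...,2]<zt[1])]
        h,e=np.histogram(q[:,2],np.arange(.066,.12,.002)); 
        k=np.argmax(h); t=q[abs(q[:,2]-(e[k]+.001))<.003]; r=cv2.minAreaRect((t[:,:2]*1000).astype(np.float32))
        print(n,'top face z',np.median(t[:,2]).round(4),len(t),np.round(r[0],1),np.round(r[1],1),round(r[2],1),'all',np.percentile(q,[2],axis=0).round(4),np.percentile(q,[98],axis=0).round(4))
plan(s['tool_pos']);print(s['contact_force'].round(2),s['moment'].round(3))
E
python3 k.py k1
```

```text
scene top face z 0.1065 151 [ 587.3 -194.3] [36.8 36.6] 79.7 all [[ 0.5721 -0.2139  0.0717]] [[ 0.6077 -0.1744  0.1165]]
side top face z 0.105 107 [ 587.9 -194.1] [38.1 37.2] 79.8 all [[ 0.5661 -0.2078  0.071 ]] [[ 0.6058 -0.1737  0.1156]]
clock 20.23 tcp [ 0.4794 -0.1969  0.1217] yaw 1.5 open 0.172 | shift [ 0.0004  0.0001 -0.0004] turn 0
[-0.76 -0.51 -3.39] [-0.021  0.314 -0.069]
```

Call:
send_rows(
  rows="0 0 0.003 0; 0 0 0.006 0; 0 0 0.009 0; 0 0 0.012 0; 0 0 0.015 0; 0 0 0.018 0; 0 0 0.02 0; 0 0 0.022 0; 0 0 0.022 0; 0 0 0.022 0",
)

```text
clock: 21.07
tool_pos: [0.4794, -0.1968, 0.1151]
eef_rot: [1.0, 0.013, 0.0, 0.0]
contact_force: [0.2, 0.4, -3.3]
opening: 0.165
finger_force: 60.0
```

```bash
python3 k.py k2
```

```text
scene top face z 0.1001 139 [ 587.9 -193.8] [35.5 36.9] 77.0 all [[ 0.5729 -0.2141  0.068 ]] [[ 0.6076 -0.1744  0.117 ]]
side top face z 0.0989 110 [ 586.7 -194.2] [36.6 37.3] 78.7 all [[ 0.5657 -0.2083  0.0674]] [[ 0.6061 -0.1736  0.1166]]
clock 21.17 tcp [ 0.4795 -0.1968  0.1152] yaw 1.5 open 0.169 | shift [-0.0001 -0.      0.0002] turn 0
[ 0.24  0.37 -3.27] [ 0.034  0.276 -0.009]
```

Call:
send_rows(
  rows="0 0 0.002 0; 0 0 0.004 0; 0 0 0.006 0; 0 0 0.008 0; 0 0 0.01 0; 0 0 0.01 0; 0 0 0.01 0; 0 0 0.01 0",
)

```text
clock: 21.83
tool_pos: [0.4794, -0.1968, 0.1121]
eef_rot: [1.0, 0.013, 0.0, 0.0]
contact_force: [-0.7, -0.0, -1.8]
opening: 0.165
finger_force: 60.0
```

```bash
python3 k.py k3; python3 l.py l4
```

```text
scene top face z 0.0993 148 [ 586.9 -193.5] [36.3 38.5] 75.8 all [[ 0.571  -0.2133  0.0671]] [[ 0.6075 -0.1737  0.1168]]
side top face z 0.0984 107 [ 586. -194.] [38.3 35.3] 76.3 all [[ 0.5654 -0.2072  0.0677]] [[ 0.6058 -0.1741  0.117 ]]
clock 21.93 tcp [ 0.4795 -0.1968  0.1122] yaw 1.51 open 0.17 | shift [-0.0001 -0.0001  0.0001] turn 0
[-0.72 -0.04 -1.81] [ 0.042  0.243 -0.033]
scene rod n 49 slope [ 0.3431 -0.0152]
scene below rod: n 1228 tool-frame min [ 0.0642 -0.0386  0.0399] max [0.1686 0.0384 0.0808]
side rod n 52 slope [ 1.5192 -0.1006]
side below rod: n 827 tool-frame min [ 0.062  -0.0391  0.0371] max [0.1665 0.0361 0.0808]
clock 22.03 tcp [ 0.4794 -0.1968  0.1121] yaw 1.51 open 0.171 | shift [ 0.0001  0.0001 -0.0001] turn 0.0
[-0.76 -0.95 -1.36] [0.037 0.222 0.012]
```

Call:
send_rows(
  rows="0 0 0.002 0; 0 0 0.005 0; 0 0 0.005 0; 0 0 0.005 0; 0 0 0.005 0",
)

```text
clock: 22.45
tool_pos: [0.4796, -0.1969, 0.1107]
eef_rot: [1.0, 0.013, 0.0, 0.0]
contact_force: [0.0, 1.8, -2.2]
opening: 0.169
finger_force: 60.0
```

```bash
cat > r.py <<'E'
from h import *
import sys
s=sensors.get_state();Rm=R.from_quat(s['eef_rot']).as_matrix();g=s['tool_pos']-.019*Rm[:,2]
for n in ['scene','side','wrist']:
    p,d,c=snap(n); P=pts(c,d); hs=cv2.cvtColor(p,cv2.COLOR_RGB2HSV); L=(P-g)@Rm
    m=(d>0)&(hs[...,2]>85)&(hs[...,1]<60)&(abs(L[...,1])<.005)&(L[...,2]<.045)&(L[...,2]>-.01)
    for a,b in ((.056,.066),(.066,.076),(.076,.086),(.124,.13),(.13,.136)):
        q=L[m&(L[...,0]>a)&(L[...,0]<b)]
        if len(q)>2: print(n,a,len(q),'x',q[:,0].mean().round(4),'z pct',np.percentile(q[:,2],[10,50,90]).round(4),'y',np.median(q[:,1]).round(4))
plan(s['tool_pos']);
F=[];
for i in range(3):
    s=sensors.get_state(); F.append(np.r_[s['contact_force'],s['moment']]); eyes.snapshot('side')
print(np.mean(F,0).round(3))
E
python3 r.py; python3 k.py k4
```

```text
scene 0.056 11 x 0.0613 z pct [0.0032 0.0052 0.0079] y -0.0011
scene 0.066 15 x 0.0702 z pct [0.0049 0.0068 0.0098] y -0.0014
scene 0.076 15 x 0.0811 z pct [0.007  0.0082 0.0117] y -0.001
scene 0.124 16 x 0.1261 z pct [0.017  0.0239 0.0391] y -0.0019
scene 0.13 3 x 0.131 z pct [0.0163 0.0178 0.0184] y -0.0013
side 0.066 10 x 0.071 z pct [0.0066 0.0085 0.0108] y -0.0021
side 0.076 15 x 0.0814 z pct [0.0097 0.0134 0.0354] y -0.0007
side 0.124 6 x 0.1271 z pct [0.0173 0.0188 0.0209] y -0.0012
wrist 0.056 379 x 0.061 z pct [0.006  0.0074 0.009 ] y -0.0011
wrist 0.066 383 x 0.0711 z pct [0.0079 0.0091 0.0107] y -0.001
wrist 0.076 382 x 0.081 z pct [0.0095 0.0107 0.0123] y -0.0008
wrist 0.124 9 x 0.1248 z pct [0.032  0.0327 0.0336] y -0.0047
clock 22.6 tcp [ 0.4796 -0.1968  0.1107] yaw 1.5 open 0.173 | shift [ 0.0001  0.     -0.    ] turn 0
[-0.371 -0.087 -1.725  0.015  0.035  0.009]
scene top face z 0.0992 149 [ 586.4 -194.4] [36.5 37. ] 78.4 all [[ 0.5714 -0.2131  0.0674]] [[ 0.6074 -0.1739  0.1167]]
side top face z 0.0977 113 [ 584.9 -193.8] [38.7 38. ] 82.5 all [[ 0.5644 -0.2072  0.0677]] [[ 0.6051 -0.1734  0.1163]]
clock 22.85 tcp [ 0.4795 -0.1968  0.1106] yaw 1.5 open 0.172 | shift [ 0.0002  0.     -0.0001] turn 0
[ 0.84 -0.95 -0.76] [0.033 0.065 0.041]
```

Call:
send_rows(
  rows="0 0 0.003 0; 0 0 0.003 0; -0.014 0 0.0005 0; -0.03 0 -0.0022 0; -0.046 0 -0.005 0; -0.062 0 -0.0078 0; -0.062 0 -0.0078 0; -0.062 0 -0.0078 0",
)

```text
clock: 23.52
tool_pos: [0.4604, -0.1974, 0.1131]
eef_rot: [1.0, 0.013, -0.0, 0.0]
contact_force: [0.5, -1.0, -0.9]
opening: 0.169
finger_force: 60.0
```

```bash
python3 k.py k5
```

```text
scene top face z 0.0992 165 [ 585.8 -193.8] [36.  36.6] 76.6 all [[ 0.5707 -0.2135  0.0676]] [[ 0.6062 -0.1741  0.1163]]
side top face z 0.0981 110 [ 584.6 -193.6] [38.4 36.2] 83.9 all [[ 0.5635 -0.2077  0.0678]] [[ 0.6039 -0.1738  0.1167]]
clock 23.62 tcp [ 0.4611 -0.1973  0.113 ] yaw 1.51 open 0.17 | shift [-0.0023  0.0003 -0.0002] turn 0
[ 0.49 -0.97 -0.88] [-0.028  0.006 -0.005]
```

Weight unmoved; the rod draws out freely. I continue.

Call:
send_rows(
  rows="-0.016 0 -0.0028 0; -0.032 0 -0.0056 0; -0.048 0 -0.0084 0; -0.064 0 -0.0112 0; -0.085 0 -0.015 0; -0.11 0 -0.019 0; -0.14 0 -0.024 0; -0.17 0 -0.03 0; -0.17 0 -0.03 0",
)

```text
clock: 24.37
tool_pos: [0.4067, -0.1988, 0.1222]
eef_rot: [1.0, 0.012, -0.002, -0.0]
contact_force: [0.1, 0.8, -0.8]
opening: 0.168
finger_force: 60.0
```

```bash
python3 k.py k6; python3 -c "
from h import *
plan([.45,-.0175,.16],1.3)
plan([.4998,-.0176,.16],1.3)"
```

```text
scene top face z 0.0993 162 [ 585.9 -194.1] [36.2 36.1] 77.1 all [[ 0.5714 -0.2137  0.0676]] [[ 0.6063 -0.1738  0.1127]]
side top face z 0.0982 105 [ 585.  -194.4] [38.1 36.3] 76.8 all [[ 0.5653 -0.2077  0.0675]] [[ 0.6045 -0.1732  0.1164]]
clock 24.47 tcp [ 0.4096 -0.1988  0.1221] yaw 1.48 open 0.171 | shift [-0.0095 -0.0001 -0.0003] turn 0
[ 0.09  0.8  -0.76] [ 0.014  0.053 -0.034]
clock 24.47 tcp [ 0.4096 -0.1988  0.1221] yaw 1.48 open 0.171 | shift [ 0.1503 -0.6005 -0.1263] turn 0.0005
clock 24.47 tcp [ 0.4096 -0.1988  0.1221] yaw 1.48 open 0.171 | shift [ 0.3163 -0.5959 -0.1262] turn 0.0005
```

Call:
send_rows(
  rows="0 -0.03 -0.06 0; 0 -0.12 -0.1 0; 0.03 -0.25 -0.1 0; 0.12 -0.37 -0.1 0; 0.22 -0.48 -0.1 0; 0.3 -0.56 -0.05 0; 0.307 -0.594 0 0.0005; 0.307 -0.594 0.05 0.0005; 0.307 -0.594 0.09 0.0005; 0.307 -0.594 0.12 0.0005",
)

```text
clock: 25.3
tool_pos: [0.4975, -0.0172, 0.0848]
eef_rot: [1.0, 0.012, -0.0, -0.0]
contact_force: [0.2, 0.0, -0.8]
opening: 0.169
finger_force: 60.0
```

Call:
send_rows(
  rows="0 0 0 0; 0 0 0 0; 0 0 0 0; 0 0 0 0",
)

```text
clock: 25.63
tool_pos: [0.4978, -0.0183, 0.0867]
eef_rot: [1.0, 0.011, 0.001, -0.0]
contact_force: [0.4, -0.8, -0.9]
opening: 0.174
finger_force: 60.0
```

```bash
python3 -c "
from h import *
plan([.4998,-.0176,.034],1.3)"; python3 r.py
```

```text
clock 25.63 tcp [ 0.4978 -0.0183  0.0867] yaw 1.29 open 0.174 | shift [ 0.0064 -0.0022  0.1756] turn -0.0
scene 0.056 12 x 0.0608 z pct [0.0033 0.0046 0.0074] y -0.0005
scene 0.066 13 x 0.071 z pct [0.0054 0.0072 0.0089] y 0.0002
scene 0.076 12 x 0.081 z pct [0.0073 0.0086 0.0105] y -0.0005
scene 0.124 9 x 0.1267 z pct [0.0153 0.0165 0.0179] y 0.0005
scene 0.13 5 x 0.1309 z pct [0.0163 0.0177 0.0198] y -0.0002
side 0.076 3 x 0.085 z pct [0.0111 0.0114 0.0137] y -0.0019
side 0.124 11 x 0.127 z pct [0.0168 0.0189 0.0206] y -0.0003
wrist 0.056 364 x 0.061 z pct [0.0058 0.0072 0.0086] y -0.0011
wrist 0.066 381 x 0.071 z pct [0.0076 0.0088 0.0105] y -0.0007
wrist 0.076 390 x 0.081 z pct [0.0092 0.0106 0.012 ] y -0.0011
clock 25.78 tcp [ 0.4976 -0.0183  0.0865] yaw 1.3 open 0.169 | shift [ 0.0007  0.0001 -0.0004] turn 0
[ 0.055 -0.172 -0.627  0.011  0.011 -0.01 ]
```

Call:
send_rows(
  rows="0.006 -0.003 0.04 0; 0.006 -0.003 0.09 0; 0.006 -0.003 0.13 0; 0.006 -0.003 0.16 0; 0.006 -0.003 0.175 0; 0.006 -0.003 0.182 0; 0.006 -0.003 0.182 0; 0.006 -0.003 0.182 0",
)

```text
clock: 26.6
tool_pos: [0.4992, -0.0172, 0.0315]
eef_rot: [1.0, 0.012, 0.0, 0.0]
contact_force: [-0.2, -0.7, -0.8]
opening: 0.174
finger_force: 60.0
```

Call:
send_rows(
  rows="0 0 0.005 0; 0 0 0.01 0; 0 0 0.015 0; 0 0 0.02 0; 0 0 0.025 0; 0 0 0.03 0; 0 0 0.035 0; 0 0 0.04 0; 0 0 0.042 0; 0 0 0.042 0",
  force=5,
)

```text
clock: 27.43
tool_pos: [0.4989, -0.0174, 0.0186]
eef_rot: [1.0, 0.011, -0.0, 0.0]
contact_force: [0.3, -0.8, 0.2]
opening: 0.178
finger_force: 5.0
```

```bash
python3 r.py
```

```text
scene 0.056 30 x 0.0611 z pct [-0.0058  0.0341  0.0378] y -0.0005
scene 0.066 28 x 0.071 z pct [-0.0051  0.0347  0.0373] y 0.0003
scene 0.076 27 x 0.0814 z pct [-0.0045  0.0355  0.0369] y 0.0
scene 0.124 16 x 0.1271 z pct [-0.0054  0.0186  0.0375] y 0.0008
scene 0.13 18 x 0.1325 z pct [-0.004   0.0359  0.0369] y 0.0005
side 0.076 16 x 0.082 z pct [-0.0044 -0.0022  0.0377] y -0.002
side 0.124 14 x 0.1269 z pct [-0.0025  0.018   0.0378] y -0.0008
side 0.13 11 x 0.1329 z pct [0.0005 0.036  0.0377] y 0.0002
wrist 0.056 448 x 0.0613 z pct [-0.0035 -0.0025 -0.0005] y -0.0007
wrist 0.066 475 x 0.0711 z pct [-0.0034 -0.0023 -0.0004] y -0.0003
wrist 0.076 502 x 0.0811 z pct [-0.0033 -0.0022 -0.0001] y -0.0003
wrist 0.124 28 x 0.1271 z pct [0.0371 0.0379 0.039 ] y 0.0042
clock 27.58 tcp [ 0.499  -0.0173  0.0187] yaw 1.32 open 0.181 | shift [-0.0003  0.0002  0.0004] turn 0
[-0.389 -1.039 -0.499 -0.197  0.105  0.004]
```

Level again in the seats (slope about 0.01). I open, then rise.

Call:
send_rows(
  rows="0 0 0 0; 0 0 0 0; 0 0 0 0; 0 0 0 0; 0 0 0 0; 0 0 0 0; 0 0 0 0; 0 0 0 0; 0 0 0 0; 0 0 0 0",
  jaw=-1,
)

```text
clock: 28.57
tool_pos: [0.499, -0.0172, 0.0188]
eef_rot: [1.0, 0.012, 0.0, 0.0]
contact_force: [0.4, -0.5, 0.1]
opening: 0.906
finger_force: 0.0
```

Call:
send_rows(
  rows="0 0 0 0; 0 0 -0.03 0; 0 0 -0.08 0; 0 0 -0.15 0; 0 0 -0.28 0; 0 0 -0.42 0; 0 0 -0.56 0; 0 0 -0.7 0; 0 0 -0.8 0; 0 0 -0.8 0",
)

```text
clock: 29.4
tool_pos: [0.5024, -0.017, 0.2654]
eef_rot: [1.0, 0.011, 0.006, -0.0]
contact_force: [0.4, 0.8, -0.5]
opening: 1.001
finger_force: 0.0
```

```bash
python3 w.py w9 | head -4; python3 k.py k9; python3 - <<'E'
import cv2,numpy as np
a=cv2.imread('pics/k9_scene.png')[130:330,150:440];b=cv2.imread('pics/k9_side.png')[130:330,150:440]
cv2.imwrite('pics/final.png',cv2.resize(np.vstack([a,b]),None,fx=1.45,fy=1.45))
E
```

```text
handle 1140 ((507.8080749511719, -21.860702514648438), (34.561767578125, 122.61019897460938), 84.59504699707031) [0.0402583  0.04532088 0.04667804]
rod 332 0.6317154747364231 [ 0.02033428 -0.02597002] 0.04012736359659974
plate 1595 ((502.2667236328125, -18.74091911315918), (109.32556915283203, 55.42095947265625), 1.2717809677124023)
clock 29.45 tcp [ 0.5008 -0.0172  0.2625] yaw 1.3 open 0.998 | shift [0.007  0.0062 0.0083] turn -0.0014
scene top face z 0.0992 170 [ 585.9 -193.6] [36.  36.6] 76.5 all [[ 0.5717 -0.2129  0.0675]] [[ 0.6063 -0.174   0.1148]]
side top face z 0.0977 81 [ 576.6 -192.6] [26.5 43. ] 10.1 all [[ 0.5652 -0.2098  0.0675]] [[ 0.6016 -0.1737  0.1158]]
clock 29.55 tcp [ 0.4983 -0.0173  0.2588] yaw 1.31 open 1.004 | shift [ 0.0085 -0.0003 -0.0122] turn 0
[ 0.25  0.04 -0.55] [ 0.036  0.1   -0.036]
```

View pics/final.png

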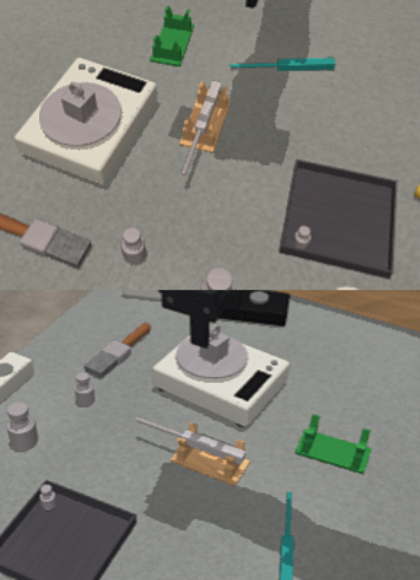

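The picture shows the weight upright at mid-pan (crop pixel 78,103), the rod level in both slots of the wooden rest (205,110), and the bystanders in place.

```bash
python3 -c "
from h import *
print(finish_job())"
```

```text
the job is handed in; nothing more can be done
None
```

The weight was lifted through its eye and stands upright within about 2 mm of the pan's centre, the rod lies level in its wooden rest, and the job was handed in at about 29.6 s of the 64 s; the hand-in call returned no verdict.

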